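# Push the stuck insert out of the die block with the knock-out drift

### The arm

A 6-joint arm with a two-finger parallel gripper is mounted at the origin on a cart in front of the work surface, level with it; the furniture and walls round the work are solid. World frame = base frame: x ahead of the robot, y to its left, z up, the work surface at z = 0. Lengths are in m, angles in degrees, forces in N, time in s.
With the tool pointing down it reaches from about 0.325 to 0.85 m from the base axis. Payload 15.5 kg.
Tool frame: the origin (TCP) lies at the very end of the fingers, on their centre line; the grasp point (between the pads) lies arm.grip_depth behind it (arm.grip_depth is the distance from the TCP to the grasp point, in m); z points along the fingers, y is the line along which they close (so a half turn about z gives the same grasp; the last joint's range is limited). The gripper opens to 91 mm and grips with 3 to 60 N. Pads are 32 mm wide; open, the fingers measure 118 mm over their backs; the gripper's body (76 mm by 178 mm) begins 60 mm behind the grasp point.
Start: joints at [-5.472, 28.281, 77.091, -0, 74.628, -5.472], TCP at [0.625, 0, 0.214] pointing down, gripper open.
Joint ranges: [-166.48, 166.48], [-47.26, 123.95], [12.59, 153.08], [-70.14, 250.14], [6.76, 159.57], [-176.63, 176.63]. Speed limits (degrees/s): [108.29, 108.29, 147.25, 172.46, 172.46, 172.46].

### API

Orientations are given as a 3x3 rotation matrix whose columns are the frame's x, y, z axes.
In Python, from rig import arm gives the robot as it stands. Calls block until the motion is done:
- arm.move_to(position, orientation): joint-space move of the TCP to a pose.
- arm.move_l(position, orientation=None, feed=0.15): straight line of the TCP; orientation=None keeps the orientation; feed is the mean speed in m/s.
- arm.move_joints(angles): joint-space move.
- arm.grip(opening): finger opening in m; the grip force is fixed at half the most; returns when the fingers have stopped.
- arm.sleep(seconds).
- arm.solve_ik(position, orientation): joint angles nearest the present ones, or None.
- arm.snapshot(name): name is "scene" or "side" or "wrist"; returns the picture (480x640x3 uint8, red, green, blue); there is no depth.
- arm.get_calibration(name): a dict with "intrinsics" (3x3 intrinsics, pixels), "k1" (the pictures are not rectified: a ray, as slopes to the right and down, at radius r is drawn at 1 + k1 r^2 times it, then the intrinsics apply), "cam_to_world" (4x4, takes a point from camera to world coordinates). Camera axes: x right, y down, z forward; pixel columns grow to the right and rows downward; lengths in m; the calibration is good to about 2 mm. A picture is of the moment at which its call begins: read the wrist's pose just before it. get_calibration takes no time and is no camera call; for the wrist camera it gives the pose at the moment of the call.
A pose or a line that the arm cannot do raises arm.Unreachable and nothing moves.
- arm.sign_off(): hands the job in; it is judged then, once.
Readings, each from a call of its own:
- arm.current_t(): time.
- arm.current_joint_positions(): joint angles.
- arm.current_dq(): joint speeds.
- arm.current_tau(): joint torques, N m.
- arm.current_ee_pos(): TCP position.
- arm.current_tool_rot(): TCP orientation.
- arm.current_force(): force on the tool from outside, world axes, zero at the start.
- arm.current_torque(): the same for the moment, N m.
- arm.current_width(): finger opening in m.
- arm.current_grasp_force(): force on a finger pad.
Only numpy, scipy, OpenCV 4.12 (cv2) and the standard library are available. Lean on these libraries where they do the work, as an engineer would, in place of code of your own. Each camera call takes 0.05 s, during which the arm holds its last target. There are 200 camera calls.

### The job

A brass insert is stuck in the underside of the green die block on its stand. Take the long blue-handled drift from the wooden rack, push it straight down through the hole in the top of the block until its collar sits on the block and the insert has dropped onto the stand's base plate, then let go and leave the drift standing in the hole. Leave the short red-handled drift in the rack and do not touch the insert with the fingers.

Things in the scene. Friction and masses are not known exactly. Their poses are not given: they have to be found in the camera images.
- die_block: Fixed green die block, 110 x 110 mm, underside 60 and top 120 mm above the bench, on four corner posts on a dark base plate (126 x 126 mm, top at 6 mm). Origin on the bench under its centre, z up. On its z axis a 22 mm access hole (3 mm chamfer) runs 20 mm down from the top into a 42 mm pocket open below. Four spring balls hold the insert there; a downward push of about 5 to 12 N overcomes them.
- insert: Loose solid brass insert, a cylinder 38 mm in diameter and 34 mm high, 150 g; origin at the centre of its lower face, z along its axis. Stuck in the pocket at the start, its lower face 66 mm and flat top 100 mm above the bench. Pushed down 10 to 40 mm it drops on the base plate: origin then 6 mm (standing) or 25 mm (lying) above the bench.
- long_drift: Long drift, loose, upright, 180 g. Origin on its axis on the underside of its steel collar, z up. Collar 46 mm diameter, 0 to 6 mm; blue round handle with black rings, 24 mm diameter, 6 to 77 mm; steel pin 12 mm diameter, down to -70 mm. At the start the collar rests on the wooden rack, 90 mm above the bench, the pin hanging in an 18 mm hole: lift it straight out by 75 mm or more.
- short_drift: Short drift, a bystander: as the long one, but with a red handle and a pin only 25 mm long. Same origin. Stands in the other hole of the same wooden rack (70 x 180 mm, fixed, holes 100 mm apart; which drift is in which hole varies) and stays there, its top 167 mm above the bench: carry the long drift clear over or round it.
Things that resemble listed ones, but are neither listed nor needed, are in the scene too. Several things look just like the die_block: the one meant starts farthest to the robot's right.

How it is judged:
By the outcome, as a careful person would: the job done as asked, in the order asked, and still so for the second after the job is handed in, with the robot touching nothing.
It also fails if it takes over 48 s, if anything falls off the work surface, if the arm or the gripper's body presses on something with over 40 N, if the wrist force passes 120 N, or if a joint passes its speed limit or range.

## Working session

There is one attempt and no reset: what is moved stays moved. The work goes in short steps, each a Python script; the robot and the scene stay as the last script left them, time stands still between calls to the robot, and variables do not carry over. Pictures are saved under pics/ and viewed, at most 10 in all, crops included, and the job is handed in when it is done.

```bash
mkdir -p pics; cat > h.py <<'E'
import numpy as np, cv2
from rig import arm
def save(img,n): cv2.imwrite('pics/'+n,img[:,:,::-1])
def ray(c,u,v):
    K=np.array(c['intrinsics'],float);k=c['k1']
    d=np.linalg.solve(K,[u,v,1])[:2];p=d.copy()
    for _ in range(30): p=d/(1+k*(p@p))
    T=np.array(c['cam_to_world']);return T[:3,3],T[:3,:3]@np.r_[p,1]
def atz(c,u,v,z):
    o,d=ray(c,u,v);return o+d*(z-o[2])/d[2]
def proj(c,P):
    T=np.array(c['cam_to_world']);q=T[:3,:3].T@(np.array(P)-T[:3,3]);p=q[:2]/q[2]
    p=p*(1+c['k1']*(p@p));return (np.array(c['intrinsics'])@np.r_[p,1])[:2]
E
python3 - <<'E'
from h import *
for n in('scene','side'):
    save(arm.snapshot(n),n+'.png');print(np.round(arm.get_calibration(n)['cam_to_world'],3))
print(arm.current_t(),arm.grip_depth)
E
```

```text
[[ 0.845 -0.422  0.328  0.103]
 [-0.534 -0.679  0.503 -0.49 ]
 [ 0.011 -0.601 -0.799  1.112]
 [ 0.     0.     0.     1.   ]]
[[ 0.786 -0.493  0.374 -0.107]
 [-0.618 -0.612  0.493 -0.674]
 [-0.014 -0.618 -0.786  1.443]
 [ 0.     0.     0.     1.   ]]
0.1 0.0188
```

View pics/scene.png

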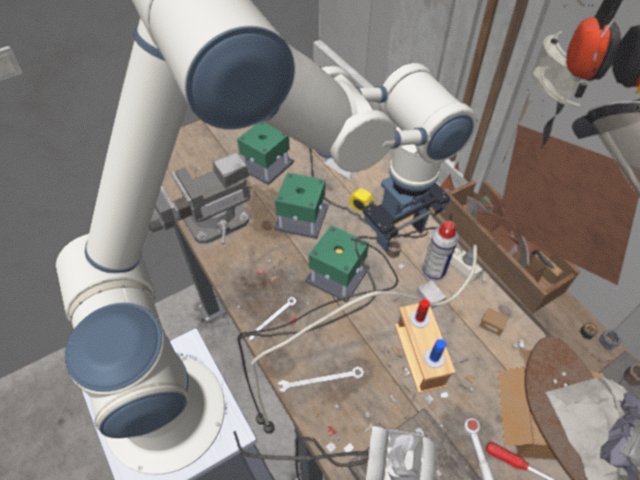

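View pics/side.png

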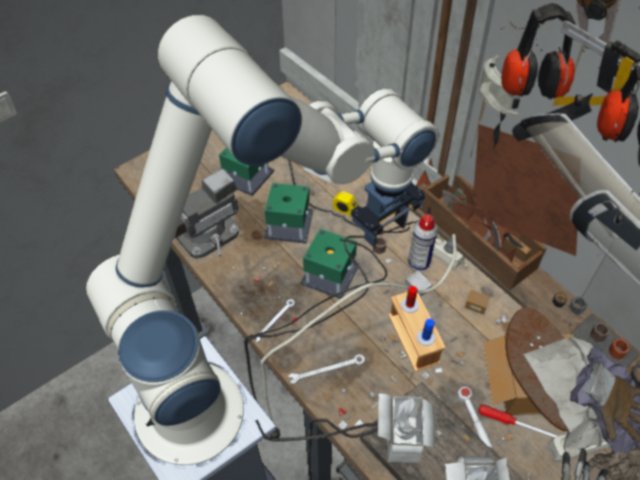

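Three green blocks at scene (264,145), (300,197) and (338,252). The last is farthest right, and brass is visible in its hole. The rack has the red drift at (422,312) and the blue one at (437,352). I'll zoom in on these.

```bash
python3 - <<'E'
from h import *
s=cv2.imread('pics/scene.png')
a=cv2.resize(s[220:300,300:400],None,fx=4,fy=4,interpolation=cv2.INTER_CUBIC)
b=cv2.resize(s[290:390,390:465],None,fx=4,fy=4,interpolation=cv2.INTER_CUBIC)
o=np.zeros((400,700,3),np.uint8);o[:320,:400]=a;o[:400,400:700]=b
cv2.imwrite('pics/z.png',o)
c=arm.get_calibration('scene')
for n,u,v,z in(('b1',264,138,.12),('b2',300,190,.12),('b3',339,251,.12),('blue',439,344,.167),('red',423,303,.167)):print(n,atz(c,u,v,z).round(4))
E
```

```text
b1 [0.5663 0.5571 0.12  ]
b2 [0.5501 0.3208 0.12  ]
b3 [0.5279 0.0958 0.12  ]
blue [ 0.553  -0.2404  0.167 ]
red [ 0.5864 -0.1458  0.167 ]
```

View pics/z.png

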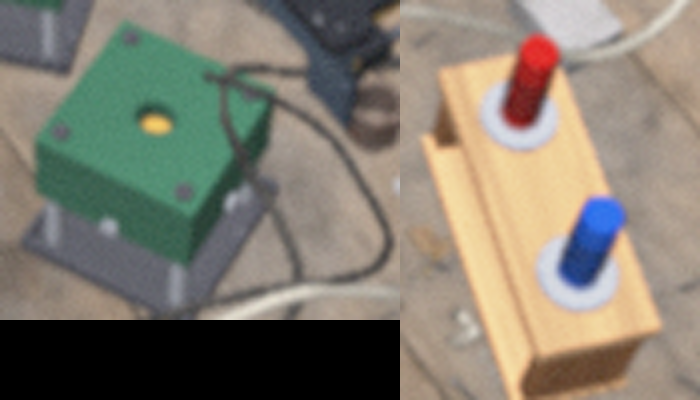

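The hole is at scene (338.8,250), with a dark cable near the block's right corner. The blue handle's top is at (441,343). Next I'll go above the drift and look with the wrist camera.

```bash
cat >> h.py <<'E'
def R(ang): # tool down, tool y axis at angle ang (deg) in xy
    a=np.radians(ang);y=np.array([np.cos(a),np.sin(a),0]);z=np.array([0,0,-1.])
    return np.c_[np.cross(y,z),y,z]
E
python3 - <<'E'
from h import *
c=arm.get_calibration('scene')
print(arm.current_tool_rot().round(2))
b=atz(c,441,343,.167);r=atz(c,425,303,.167);bc=atz(c,434.5,358,.096)
print(b,r,bc,atz(c,338.75,250,.12))
d=r-b;ang=np.degrees(np.arctan2(d[1],d[0]))
for a in(ang+90,ang-90):
    q=arm.solve_ik([b[0],b[1],.30],R(a));print(a,q)
best=min((ang+90,ang-90),key=lambda a:abs(arm.solve_ik([b[0],b[1],.30],R(a))[5]))
arm.move_to([b[0],b[1],.30],R(best))
cw=arm.get_calibration('wrist');im=arm.snapshot('wrist');save(im,'w1.png');np.savez('w1.npz',**cw)
print(best,np.round(cw['cam_to_world'],3),proj(cw,b),proj(cw,r),arm.current_t())
E
```

```text
[[-0.  1. -0.]
 [ 1.  0.  0.]
 [ 0. -0. -1.]]
[ 0.55802384 -0.24094623  0.167     ] [ 0.59010682 -0.14819621  0.167     ] [ 0.55685162 -0.24237249  0.096     ] [0.5289939 0.0986573 0.12     ]
160.9190851428951 [-2.89811496e+01  2.29998567e+01  7.23606598e+01 -2.54444375e-14
  8.46394835e+01  1.70099765e+02]
-19.080914857104887 [-2.89811496e+01  2.29998567e+01  7.23606598e+01 -2.54444375e-14
  8.46394835e+01 -9.90023472e+00]
-19.080914857104887 [[ 0.945 -0.314 -0.086  0.581]
 [-0.326 -0.913 -0.247 -0.17 ]
 [-0.001  0.261 -0.965  0.471]
 [ 0.     0.     0.     1.   ]] [323.6972485  223.05285768] [324.00771057  89.27483038] 1.1833
```

View pics/w1.png

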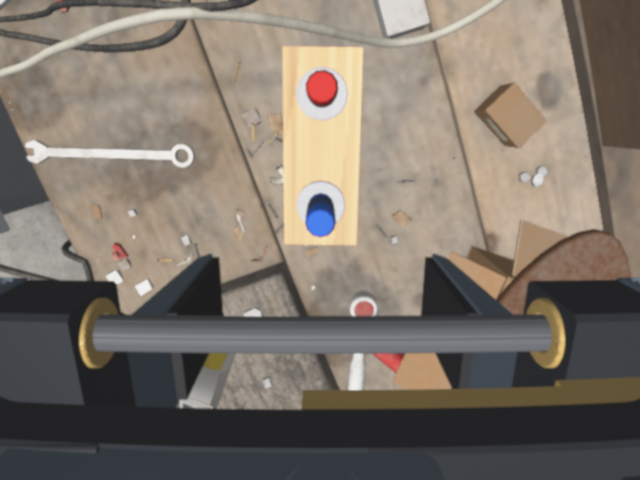

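The wrist view shows the blue top at (320.5,221) with its collar at (320,205), and red at (322,88). Fingers either side are clear of the rack. I'll correct, grasp, lift and look at the block from short of it.

```bash
python3 - <<'E'
from h import *
cw=dict(np.load('w1.npz'))
t=atz(cw,320.5,221.5,.167);k=atz(cw,320.5,206,.096);print(t,k)
g=(t+k)/2; rot=R(-19.08)
arm.move_l([g[0],g[1],.20],rot,feed=.2)
arm.move_l([g[0],g[1],.108],rot,feed=.12)
print(arm.current_force(),arm.current_ee_pos())
arm.grip(0.0);print(arm.current_width(),arm.current_grasp_force(),arm.current_force())
arm.move_l([g[0],g[1],.295],rot,feed=.15)
print(arm.current_width(),arm.current_force())
arm.move_l([.505,.02,.295],rot,feed=.25)
cw=arm.get_calibration('wrist');im=arm.snapshot('wrist');save(im,'w2.png');np.savez('w2.npz',**cw)
print(proj(cw,[.529,.0987,.12]),arm.current_t(),arm.current_ee_pos())
E
```

```text
[ 0.55609959 -0.23898364  0.167     ] [ 0.55511664 -0.24101612  0.096     ]
[ 0.12163702  0.05717291 -0.26480343] [ 0.55613246 -0.240292    0.10883651]
0.023526231017828084 29.99881938099861 [ 0.96255365 -0.25858265 -0.10600999]
0.02320093985869509 [ 0.77275908 -0.43918226 -1.6596619 ]
[319.00467481 111.28065659] 6.45 [0.50517967 0.01912315 0.29488283]
```

View pics/w2.png

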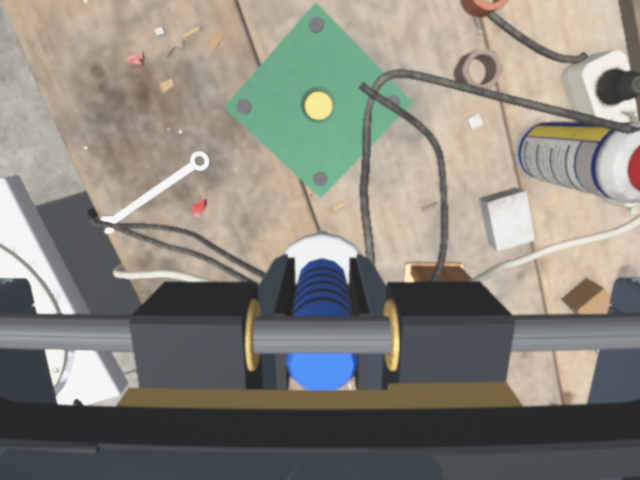

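The brass-filled hole is at (318.3,104.5), at the centre of the four screws. The cable end at (362,86) is about 40 mm from the hole, outside the collar. I'll check the held drift's offset against the predicted pixels, then compute the target.

```bash
python3 - <<'E'
from h import *
cw=dict(np.load('w2.npz'));p=np.array([.50518,.01912,.29488]);r=R(-19.08)
f=-r[:,0] if (-r[:,0])[1]>0 else r[:,0]
print('front edge',proj(cw,p+[0,0,-.0128]+.023*f),'sides',[proj(cw,p+[0,0,-.0128]+s*.023*r[:,1]) for s in(-1,1)],'top',proj(cw,p+[0,0,.0582]), 'tilt3deg',proj(cw,p+[0,0,-.0128]+.026*f))
print('hole',atz(cw,318.3,104.5,.12), 'corners',[atz(cw,*q,.12).round(4)[:2] for q in((317,4),(227,105),(320,196),(411,102))])
E
```

```text
front edge [324.55205314 234.50930377] sides [array([277.11839171, 280.18369375]), array([371.85276205, 280.11375353])] top [325.97339604 363.76740977] tilt3deg [324.55971647 228.33162842]
hole [0.53022488 0.10396993 0.12      ] corners [array([0.5544, 0.1763]), array([0.4594, 0.1285]), array([0.5066, 0.0318]), array([0.6027, 0.0813])]
```

Front edge matches (235 vs 234.5). The side offset of about 3 px is the same bias as before, so I'll shift the target about 1.5 mm. Next I'll hover with the tip just above the hole and check from both fixed cameras.

```bash
python3 - <<'E'
from h import *
r=R(-19.08);x,y=.5316,.1032
arm.move_l([x,y,.295],r,feed=.2);arm.move_l([x,y,.216],r,feed=.12)
print(arm.current_ee_pos(),arm.current_force())
o=[]
for n,w in(('scene',(338,240)),('side',(330,245)),('wrist',None)):
    c=arm.get_calibration(n);im=arm.snapshot(n)
    if w: u,v=w;im=cv2.resize(im[v-50:v+50,u-50:u+50],(400,400),interpolation=cv2.INTER_CUBIC)
    if w:o.append(im);print(n,proj(c,[x,y,.127]),proj(c,[x,y,.12]))
    else: save(im,'w3.png')
save(np.hstack(o),'hov.png');print(arm.current_t())
E
```

```text
[0.53201724 0.10300515 0.21666089] [ 0.11113904 -0.20641135 -1.92432847]
scene [338.71736187 246.58289975] [338.6222072 248.2792659]
side [329.45014296 246.61184714] [329.43650942 248.20823199]
7.9917
```

View pics/hov.png

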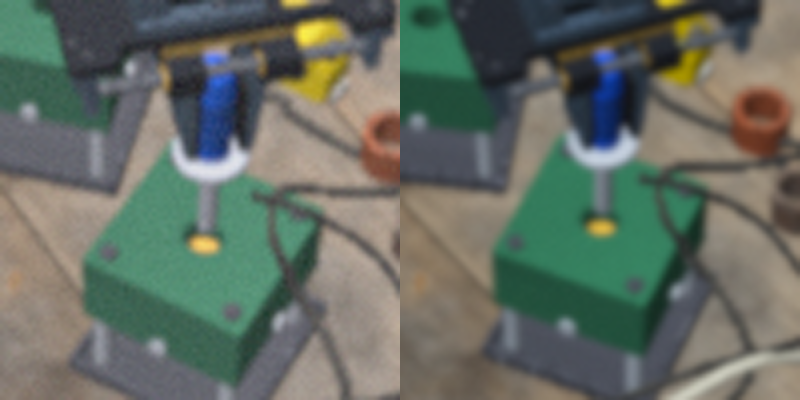

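Both views show the pin tip over the dark hole, centred to within about 1–2 mm. I'll push down in steps with force monitoring.

```bash
python3 - <<'E'
from h import *
r=R(-19.08);x,y=.5316,.1032
z=.216;f0=arm.current_force();bad=False
while z>.1385:
    z-=.006 if z>.145 else .002
    arm.move_l([x,y,z],r,feed=.06)
    f=arm.current_force()-f0
    print(round(z,4),arm.current_ee_pos()[2].round(4),f.round(1))
    if np.linalg.norm(f)>30 or np.hypot(f[0],f[1])>10: print('stop');break
    if z<.145 and f[2]>6: print('seated?');break
save(np.hstack([cv2.resize(arm.snapshot(n)[v-50:v+50,u-50:u+50],(400,400),interpolation=cv2.INTER_CUBIC) for n,(u,v) in(('scene',(338,250)),('side',(330,255)))]),'ins.png')
print(arm.current_t(),arm.current_width())
E
```

```text
0.21 0.2097 [-1.  -0.6 -0.8]
0.204 0.2036 [-0.2 -1.1  0.2]
0.198 0.1976 [-0.8  0.4 -0.6]
0.192 0.1916 [ 0.1 -0.3  0.2]
0.186 0.1857 [-1.2 -0.5  0.6]
0.18 0.1797 [-0.7 -0.9 -0.5]
0.174 0.1736 [ 0.5 -1.   0.7]
0.168 0.1676 [ 0.  -0.4  0.6]
0.162 0.1616 [-0.5  0.5 -0.1]
0.156 0.1556 [ 0.6 -0.2  0.2]
0.15 0.1496 [-0.4 -0.6 -0.2]
0.144 0.1436 [-0.4  0.1 -0.5]
0.142 0.1419 [ 0.2 -0.6  0.5]
0.14 0.1399 [-0.   0.2  0.5]
0.138 0.138 [-0.1 -1.   0.1]
11.8417 0.02350735406040903
```

View pics/ins.png

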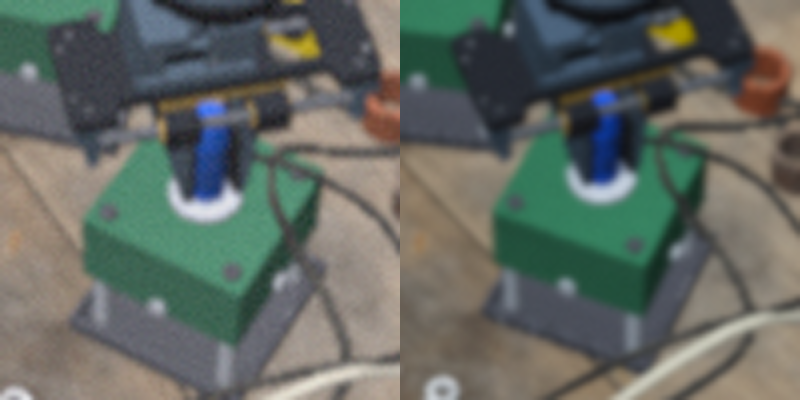

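The drift is in the hole and the collar is near or on the top. No contact force yet, so I'll continue in small steps until it seats.

```bash
python3 - <<'E'
from h import *
r=R(-19.08);x,y=.5316,.1032
z=.138
while z>.133:
    z-=.0007
    arm.move_l([x,y,z],r,feed=.03)
    f=np.mean([arm.current_force() for _ in range(3)],0)
    print(round(z,4),arm.current_ee_pos()[2].round(4),f.round(1))
    if f[2]>8: break
arm.sleep(.2);print(arm.current_force())
for n in('scene','side'):
    c=arm.get_calibration(n);print(n,[proj(c,[x,y,h]).round(1) for h in(.197,.126,.012)])
print(arm.current_t())
E
```

```text
0.1373 0.1379 [-2.8 -0.2 11.6]
[-2.74399175  0.1638582  10.73809355]
scene [array([339.7, 228.7]), array([338.7, 246.8]), array([337.3, 272.6])]
side [array([329.6, 230. ]), array([329.4, 246.8]), array([329.2, 271.5])]
12.2917
```

Seated at TCP 0.138 as predicted, with 11 N contact. Release, retreat up, and look.

```bash
python3 - <<'E'
from h import *
r=R(-19.08);x,y=.5316,.1032
arm.grip(.06);print(arm.current_width(),arm.current_force())
arm.move_l([x,y,.26],r,feed=.12)
arm.move_l([x-.02,y-.15,.27],r,feed=.25)
cw=arm.get_calibration('wrist');w=arm.snapshot('wrist')
im=[cv2.resize(arm.snapshot(n)[v-50:v+50,u-50:u+50],(400,400),interpolation=cv2.INTER_CUBIC) for n,(u,v) in(('scene',(338,250)),('side',(330,255)))]
save(np.hstack(im),'fin.png')
save(w,'w4.png');print(arm.current_t(),arm.current_force(),proj(cw,[x,y,.12]))
E
```

```text
0.05989647635712366 [0.54394435 0.03326484 0.23710716]
15.0917 [-0.32323433  0.21177236  0.50319084] [282.4816164   19.31005519]
```

View pics/fin.png

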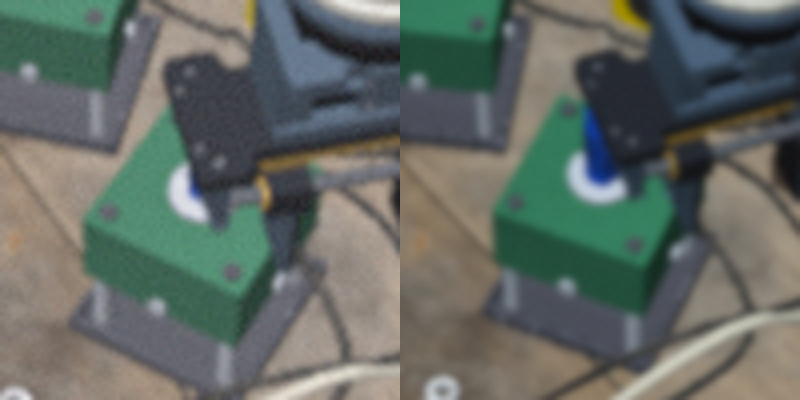

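View pics/w4.png

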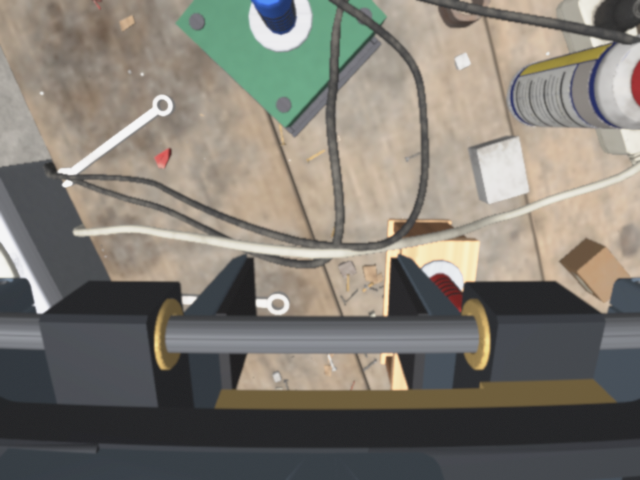

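The collar sits flush at w4 (280,15) and the drift stands free. The red drift is still in the rack at (441,285). I'll make one attempt at a tilted wrist view under the block to confirm the drop.

```bash
python3 - <<'E'
from h import *
T=np.eye(4);T[:3,:3]=arm.current_tool_rot();T[:3,3]=arm.current_ee_pos()
C=np.linalg.inv(T)@np.array(arm.get_calibration('wrist')['cam_to_world'])
tgt=np.array([.5316,.1032,.025]);q0=np.array(arm.current_joint_positions());res=[]
for el in(36,40,44):
  for az in range(180,300,10):
    for d in(.4,.48,.55,.62):
      e,a=np.radians([el,az]);o=np.array([np.cos(e)*np.cos(a),np.cos(e)*np.sin(a),np.sin(e)])
      z=-o;xx=np.cross(z,[0,0,1.]);xx/=np.linalg.norm(xx);M=np.eye(4);M[:3,:3]=np.c_[xx,np.cross(z,xx),z];M[:3,3]=tgt+d*o
      P=M@np.linalg.inv(C);tip=P[:3,3];back=tip-P[:3,2]*.08
      if min(tip[2],back[2]-.05)<.19 or np.hypot(*tip[:2])<.3: continue
      q=arm.solve_ik(tip,P[:3,:3])
      if q is not None: res.append((np.abs(np.array(q)-q0).max().round(),el,az,d,tip.round(3),np.round(q)))
res.sort(key=lambda r:(r[1],r[0]))
for r in res[:8]:print(*r)
print(len(res))
E
```

```text
52.0 36 270 0.62 [ 0.533 -0.265  0.26 ] [-52.  52.  57.  45. 126. -45.]
52.0 36 280 0.55 [ 0.587 -0.203  0.218] [-43.  57.  51.  44. 127. -45.]
57.0 36 260 0.62 [ 0.469 -0.259  0.26 ] [-60.  46.  72.  43. 117. -50.]
57.0 36 270 0.55 [ 0.533 -0.208  0.218] [-50.  52.  66.  43. 118. -50.]
59.0 36 280 0.62 [ 0.597 -0.259  0.26 ] [-46.  59.  40.  48. 135. -38.]
61.0 36 260 0.55 [ 0.479 -0.204  0.218] [-56.  47.  80.  43. 110. -54.]
61.0 36 290 0.55 [ 0.639 -0.189  0.218] [-37.  64.  34.  47. 137. -39.]
62.0 36 250 0.62 [ 0.407 -0.243  0.26 ] [-67.  40.  87.  42. 110. -55.]
53
```

```bash
python3 - <<'E'
from h import *
T=np.eye(4);T[:3,:3]=arm.current_tool_rot();T[:3,3]=arm.current_ee_pos()
C=np.linalg.inv(T)@np.array(arm.get_calibration('wrist')['cam_to_world'])
tgt=np.array([.5316,.1032,.025]);e,a=np.radians([36,260]);d=.62
o=np.array([np.cos(e)*np.cos(a),np.cos(e)*np.sin(a),np.sin(e)])
z=-o;xx=np.cross(z,[0,0,1.]);xx/=np.linalg.norm(xx);M=np.eye(4);M[:3,:3]=np.c_[xx,np.cross(z,xx),z];M[:3,3]=tgt+d*o
P=M@np.linalg.inv(C)
arm.move_l([.48,-.1,.38],feed=.25);arm.move_l([.469,-.24,.38],feed=.25)
arm.move_to(P[:3,3],P[:3,:3])
c=arm.get_calibration('wrist');im=arm.snapshot('wrist');u,v=proj(c,tgt).astype(int);print(u,v,arm.current_t(),arm.current_force())
im=im[max(v-110,0):v+80,max(u-120,0):u+120];save(cv2.resize(im,None,fx=3,fy=3,interpolation=cv2.INTER_CUBIC),'under.png')
E
```

```text
322 232 17.4167 [-0.28642526  1.34433757  0.23034105]
```

View pics/under.png

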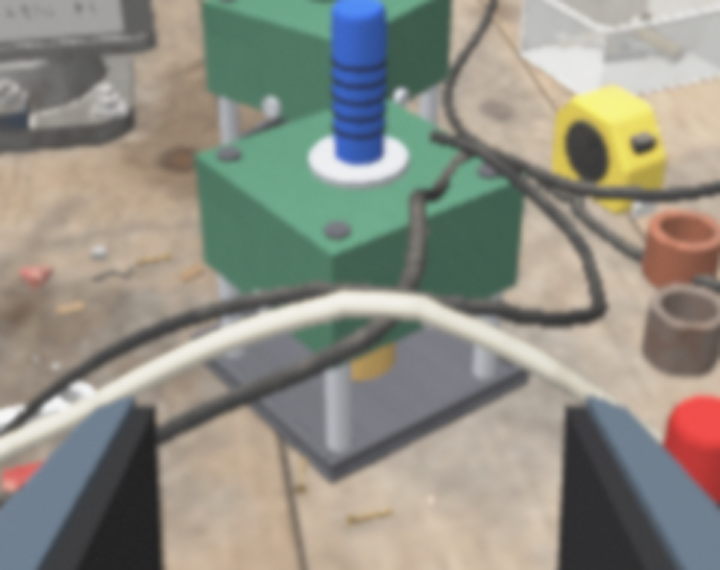

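The brass insert stands on the base plate at (370,362), and the drift is upright with its collar flush on the block. The gripper is clear of everything.

```bash
python3 -c "
from rig import arm
print(arm.sign_off())"
```

```text
the job is handed in; nothing more can be done
None
```

The job is done and handed in: the long blue drift stands in the right-hand block with its collar seated, the insert has dropped onto the base plate, and the red drift is still in the rack.

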